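# Hold a glued egg-box frame square in the corner jig

### The arm

A 7-joint arm with a two-finger parallel gripper is mounted at the origin on the work surface. World frame = base frame: x ahead of the robot, y to its left, z up, the work surface at z = 0. Lengths are in m, angles in rad, forces in N, time in s.
With the tool pointing down it reaches from about 0.4 to 0.85 m from the base axis. Payload 10.4 kg.
Tool frame: the origin (TCP) lies between the finger pads; the fingertips stand 19 mm ahead of it and the grasp point (between the pads) is the TCP (ctrl.tip_reach is the distance from the TCP to the fingertips, in m); z points along the fingers, y is the line along which they close (so a half turn about z gives the same grasp; the last joint's range is limited). The gripper opens to 87 mm and grips with 3 to 60 N. Pads are 19 mm wide; open, the fingers measure 117 mm over their backs; the gripper's body (75 mm by 190 mm) begins 51 mm behind the grasp point.
Start: joints at [1.259, 0.332, -0.065, 1.46, 0.022, 1.35, -0.088], TCP at [0.178, -0.599, 0.242] pointing down, gripper open.
Joint ranges: [-2.6, 2.6], [-0.5, 2.12], [-1.47, 1.34], [0.16, 2.42], [-1.27, 4.41], [0.06, 2.06], [-2.6, 2.6]. Speed limits (rad/s): [2.22, 2.22, 2.79, 2.79, 3.14, 3.14, 3.14].

### API

Orientations are given as a unit quaternion [w, x, y, z].
In Python, from cell import ctrl, cams gives the robot as it stands. The module is installed in compiled form; this text tells all that it offers.
- The arm moves only by the tool send_rows, never from a script. Its argument "steps" is a list of rows, each a list of 3 entries, a list of its own where there are three numbers: the closure, from 0 (fully open) to 1 (shut), then the shift along the tool's x, y, z in m, then the turn, a rotation vector about the tool's x, y, z in degrees. In form: [[jaw, [dx, dy, dz], [rx, ry, rz]], ...]. A call has 1 to 12 rows; each row shifts and turns the commanded pose from where the row before left it, along the tool's axes as they then stand; what a row does not reach is not made up. A row lasts 1/10 s, in which the tool goes at most 50 mm and 8.59 degrees, less where a joint would pass 70% of its speed; a pose out of reach is approached as far as the arm can. A call with a gripper value outside its range is refused whole. The fingers move at their own pace and stop on an object; the grip force is fixed at half the most. Time passes only in rows, so rows that do not move let the fingers close. It gives the time, the measured TCP pose, the force, the opening and the grip force at its end, in the units of the state.
- ctrl.read_state(): the state, without advancing time (a new reading comes with each control period).
- cams.capture(name): name is "scene" or "top" or "wrist"; returns a dict with "frame" (400x640x3 uint8, red, green, blue), "depth" (400x640 float32, m along the optical axis (not along the pixel's ray), 0 where there is no reading), "mtx" (3x3 intrinsics, pixels), "pose" (4x4, takes a point from camera to world coordinates). Camera axes: x right, y up, looking along -z (the intrinsics and any distortion apply to the point x, -y, -z); pixel columns grow to the right and rows downward; lengths in m; the calibration is good to about 2 mm. The wrist camera is an equidistant fisheye: a pixel r from the principal point sees the ray r / f radians off the axis. A picture is of the moment at which its call begins.
- ctrl.sign_off(): hands the job in; it is judged then, once.
Trained networks look in a picture, given as the dict that the camera call returned (one of the last four; its "shot" number tells which), for a name from the list of things; names that differ only in an ending like _2 or _b are one class to them, and where a whole thing is asked for, a point or a joint stands for the part that bears it (a point fixed in the world has none). Each returns a list of dicts, best first, with "p" (0 to 1); they miss things now and then, are a little off and sometimes report something else, mostly with a low value. They report only what shows in the picture. A call takes as long as a camera call.
- cams.recognise(target, picture): "rect" ([centre column, centre row, width, height] in pixels, round what is visible of it).
- cams.trace(target, picture): "pixels" (400x640 bool, what is visible of it) and "rect" ([centre column, centre row, width, height] in pixels, round what is visible of it).
The state is a dict: "clock": time; "joints": joint angles; "joint_vel": joint speeds; "effort": joint torques, N m; "eef_pos": TCP position; "tool_rot": TCP orientation; "force": force on the tool from outside, world axes, zero at the start; "ft_torque": the same for the moment, N m; "gripper_width": opening from 0.0 (shut) to 1.0 (fully open); "grasp_force": force on a finger pad.
Only numpy, scipy, OpenCV 4.12 (cv2) and the standard library are available. Lean on these libraries where they do the work, as an engineer would, in place of code of your own. Each camera call takes 0.05 s, during which the arm holds its last target. There are 200 camera calls.

### The job

The deep pine frame of the egg gift box has just been glued (leave the shallow lid frame where it is). Set it flat on the board of the squaring jig, the same way up as it stands now and with its long side along the long fence, press it right home into the corner so that it bears on both fences at once, snugly but without forcing it, and finish still holding it pressed there: do not let go. Leave everything else on the table alone.

Things in the scene. Friction and masses are not known exactly. Their poses are not given: they have to be found in the camera images.
- deep_frame: The workpiece: a bottomless, open pine frame with finger-jointed corners, 90 (its x) x 130 (its y) x 55 mm high (z), walls 9 mm thick, about 0.1 kg, standing on the table. Origin: centre of its underside; long walls at x = +-40.5 mm, short walls at y = +-60.5 mm (mid-thickness); inside 72 x 112 mm. Half a turn about z makes no difference.
- lid_frame: The shallow lid frame of the same box: same outline 90 x 130 mm and 9 mm walls, but only 25 mm high. Not to be used. Origin: centre of its underside.
- jig: The squaring jig: waxed plywood board 260 (x) x 280 (y) x 18 mm, slippery (friction about 0.25), does not move. Origin: centre of its underside, on the table. Two waxed fences on its +x and +y edges; their inner faces would meet at x = 100, y = 110 mm. The deep frame is home with its origin at x = 55, y = 45, z = 18 mm here and its x parallel to the jig's x (either way round).
- fence_long: The long fence of the jig: 24 mm wide, 224 mm long, 30 mm high above the board, rigid, waxed, along the jig's y; its inner face is the plane x = 100 mm of the jig, from y = -120 to y = 104 mm (a 6 mm glue gap is left in the corner). Origin and axes are the jig's.
- fence_short: The short fence of the jig: 24 mm wide, 174 mm long, 30 mm high above the board, rigid, waxed, along the jig's x; its inner face is the plane y = 110 mm of the jig, from x = -50 to x = 124 mm. Origin and axes are the jig's.
- tape_roll: A roll of paper tape lying flat, 92 mm across, 24 mm high. Bystander. Origin: centre of its underside.
- glue: A white glue bottle, 50 mm across, 122 mm high, standing. Bystander. Origin: centre of its underside.
- egg_in_cup: A painted egg in a white egg cup, 48 mm across, 88 mm high. Bystander. Origin: centre of its underside.
- hammer: A small hammer lying on the table, 250 mm long. Bystander.
- brush: A slim glue brush lying on the table, 170 mm long. Bystander.
- pencil: A white pencil lying on the jig's board near its -x edge, 165 mm long, 7 mm thick. Bystander. Origin: middle of its underside.
- tealight: A tea light in an aluminium cup, 38 mm across, 16 mm high. Bystander. Origin: centre of its underside.

How it is judged:
By the outcome, as a careful person would: the job done as asked, in the order asked, and still so for the second after the job is handed in, while the arm keeps its last pose, push and grip.
It also fails if it takes over 64 s, if anything falls off the work surface, if the arm or the gripper's body presses on something with over 40 N, if the wrist force passes 120 N, or if a joint passes its speed limit or range.

## Working session

There is one attempt and no reset: what is moved stays moved. The work goes in short steps, Python scripts to look and compute and a tool call to move; the robot and the scene stay as the last step left them, time stands still between calls to the robot, and variables do not carry over. Pictures are saved under pics/ and viewed, at most 10 in all, crops included, and the job is handed in when it is done.

Besides the shell and the picture viewer there is one more tool, called after ">>>" in YAML: its name, and indented under it one key for each argument. send_rows: Moves the arm, as the interface text tells. Its arguments: {"type":"object","properties":{"steps":{"type":"array","items":{"type":"array"}}},"required":["steps"]}

```bash
mkdir -p pics
cat > h.py <<'E'
import numpy as np,cv2
from cell import ctrl,cams
def pts(c,mask=None):
    d=c["depth"];K=np.array(c["mtx"]);v,u=np.nonzero((d>0)&(mask if mask is not None else True))
    z=d[v,u];P=np.c_[(u-K[0,2])/K[0,0]*z,-(v-K[1,2])/K[1,1]*z,-z,np.ones(len(z))]
    return (P@np.array(c["pose"]).T)[:,:3],u,v
E
python3 - <<'E'
from h import *
for n in["top","scene"]:
    c=cams.capture(n);cv2.imwrite(f"pics/{n}0.png",c["frame"][:,:,::-1])
    for t in["deep_frame","lid_frame","jig","fence_long","fence_short","pencil","glue"]:
        r=cams.trace(t,c)
        for q in r[:2]:
            P,_,_=pts(c,q["pixels"])
            print(n,t,round(q["p"],2),np.round(q["rect"]),P.shape[0],np.round(np.median(P,0),3),np.round(np.percentile(P,[2,98],axis=0),3).tolist())
print(ctrl.read_state(),ctrl.tip_reach)
E
```

```text
top deep_frame 0.89 [382. 241.  78.  62.] 1495 [ 0.494 -0.202  0.053] [[0.433, -0.259, -0.002], [0.542, -0.123, 0.056]]
top lid_frame 0.92 [481. 209.  81.  77.] 1401 [ 0.547 -0.408  0.023] [[0.481, -0.473, -0.0], [0.614, -0.332, 0.026]]
top jig 0.63 [200. 216. 153. 154.] 17402 [0.556 0.181 0.018] [[0.424, 0.037, 0.002], [0.686, 0.313, 0.049]]
top fence_long 0.85 [188. 161. 110.  35.] 1813 [0.669 0.194 0.047] [[0.644, 0.086, 0.001], [0.702, 0.302, 0.05]]
top fence_long 0.39 [198. 214. 155. 150.] 17504 [0.556 0.181 0.018] [[0.423, 0.037, 0.002], [0.687, 0.314, 0.049]]
top fence_short 0.72 [134. 206.  28.  82.] 1504 [0.572 0.305 0.047] [[0.492, 0.285, 0.02], [0.657, 0.33, 0.05]]
top fence_short 0.68 [333. 168.  44.  45.] 916 [ 0.645 -0.113  0.022] [[0.601, -0.155, -0.002], [0.687, -0.067, 0.025]]
top pencil 0.55 [204. 260.  73.  24.] 315 [0.461 0.163 0.024] [[0.443, 0.09, 0.016], [0.478, 0.235, 0.027]]
top glue 0.85 [386. 126.  29.  32.] 735 [ 0.714 -0.215  0.076] [[0.701, -0.239, 0.009], [0.738, -0.196, 0.115]]
top glue 0.24 [446. 268.  26.  14.] 277 [ 0.43  -0.322  0.016] [[0.416, -0.
[... 1003 characters left out ...]
3217862, -0.06472252,  1.46011984,  0.02158894,
        1.34992389, -0.08846281]), 'joint_vel': array([ 5.73843357e-04,  1.55270805e-03, -1.15015497e-04,  1.30173186e-03,
       -1.85990969e-03,  8.52905752e-05,  1.74640430e-03]), 'effort': array([ 5.16392561e-05, -6.22996902e+01,  2.43018090e-02, -3.90112031e+01,
       -6.11153827e-02,  3.10369895e-02,  3.42613566e-05]), 'eef_pos': array([ 0.17804335, -0.59910705,  0.24157945]), 'tool_rot': array([2.87614496e-05, 9.89587067e-01, 1.43935524e-01, 2.13927687e-05]), 'force': array([-0.49880133, -0.11651892,  0.6940478 ]), 'ft_torque': array([ 0.00589256,  0.01818959, -0.00743004]), 'grasp_force': 0.0, 'gripper_width': 0.9975923228921119} 0.019
```

Run:
```python
from h import *
c=cams.capture("top");cs=cams.capture("scene")
def rect(P,lo,hi):
    Q=P[(P[:,2]>lo)&(P[:,2]<hi)]
    r=cv2.minAreaRect((Q[:,:2]*1000).astype(np.float32));return r,len(Q)
for n,c in(("top",c),("scene",cs)):
    P,_,_=pts(c,cams.trace("deep_frame",c)[0]["pixels"]);print(n,"deep",rect(P,.047,.06))
    A,u,v=pts(c)
    m=(A[:,0]>.4)&(A[:,0]<.72)&(A[:,1]>.02)&(A[:,1]<.35)
    Q=A[m]
    print("board+",rect(Q,.012,.06),"board z",np.median(Q[(Q[:,2]>.012)&(Q[:,2]<.022),2]))
    for t in["fence_long","fence_short","pencil"]:
        F,_,_=pts(c,cams.trace(t,c)[0]["pixels"]); print(t,rect(F,.042 if t!="pencil" else .021,.056))
a=cv2.resize(cams.capture("top")["frame"][60:330,80:560,::-1],None,fx=1.6,fy=1.6,interpolation=cv2.INTER_CUBIC);cv2.imwrite("pics/t1.png",a)
```

```text
top deep (((487.5382385253906, -191.46536254882812), (88.80939483642578, 130.2388458251953), 16.468833923339844), 947)
board+ (((559.92724609375, 183.76113891601562), (259.9900817871094, 280.3605651855469), 9.644325256347656), 16790) board z 0.017701794257872328
fence_long (((671.3355712890625, 194.06021118164062), (25.282123565673828, 223.15444946289062), 9.857400894165039), 1234)
fence_short (((575.5921630859375, 309.9212951660156), (173.80809020996094, 26.664400100708008), 9.795567512512207), 1060)
pencil (((460.1871337890625, 165.91831970214844), (7.26571798324585, 152.20545959472656), 13.351716041564941), 227)
scene deep (((488.39599609375, -191.19589233398438), (93.24026489257812, 131.1391143798828), 16.783477783203125), 1007)
board+ (((560.1212158203125, 183.55323791503906), (263.6458435058594, 282.276123046875), 9.532381057739258), 12971) board z 0.018598066461184115
fence_long (((672.0988159179688, 197.41384887695312), (25.8798770904541, 230.5332489013672), 9.392284393310547), 1257)
fence_short (((577.9260864257812, 306.1504211425781), (175.48069763183594, 34.923377990722656), 9.17396068572998), 847)
pencil (((463.259521484375, 161.54129028320312), (8.214571952819824, 150.71829223632812), 12.737981796264648), 114)
```

View pics/t1.png

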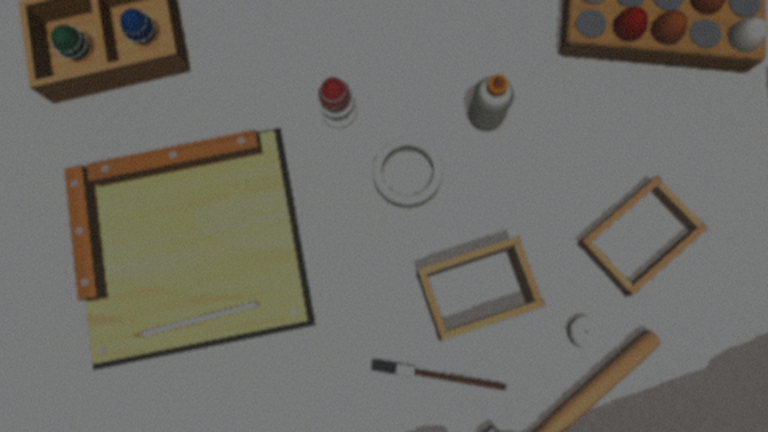

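View pics/scene0.png

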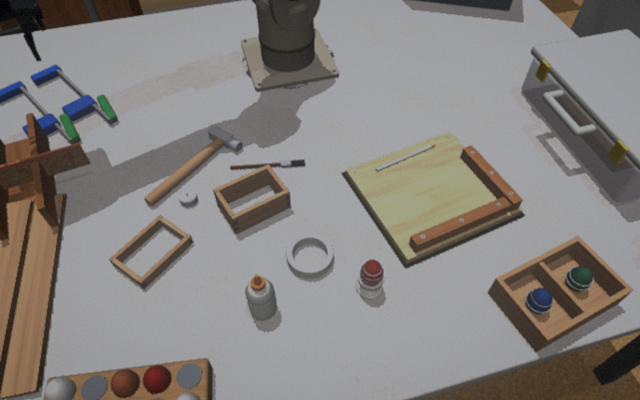

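The top view (crop) shows the deep frame at about (480,288), the lid at (643,236), the jig at (190,245) with its corner at upper left, and the pencil at (197,318). The brush lies just below the deep frame. The scene view agrees.

Measured poses:
- **Jig:** centre (0.560, 0.184), yaw 9.65°.
- **Frame:** centre (0.488, -0.191), yaw 16.5°.
- **Home:** about (0.607, 0.237).

I'll grip the middle of the frame's -x long wall.

>>> send_rows:
  steps:
    - [0.55, [0.031, -0.025, 0], [0, 0, 0]]
    - [0.55, [0.031, -0.025, 0], [0, 0, 0]]
    - [0.55, [0.031, -0.025, 0], [0, 0, 0]]
    - [0.55, [0.031, -0.025, 0], [0, 0, 0]]
    - [0.55, [0.031, -0.025, 0], [0, 0, 0]]
    - [0.55, [0.031, -0.025, 0], [0, 0, 0]]
    - [0.55, [0.031, -0.025, 0], [0, 0, 0]]
    - [0.55, [0.031, -0.025, 0], [0, 0, 0]]
    - [0.55, [0.031, -0.025, 0], [0, 0, 0]]
    - [0.55, [0.031, -0.025, 0], [0, 0, 0]]
    - [0.55, [0.031, -0.025, 0], [0, 0, 0]]
    - [0.55, [0.031, -0.025, 0], [0, 0, 0]]

```text
clock: 2.55
eef_pos: [0.4499, -0.2042, 0.2419]
tool_rot: [0.0, 0.99, 0.144, 0.0]
force: [-0.4, -1.1, -0.3]
gripper_width: 0.447
grasp_force: 0.0
```

>>> send_rows:
  steps:
    - [0.55, [0, 0, 0], [0, 0, -8.2]]
    - [0.55, [0, 0, 0], [0, 0, -8.2]]
    - [0.55, [0, 0, 0], [0, 0, -8.2]]
    - [0.55, [0, 0, 0], [0, 0, -8.2]]
    - [0.55, [0, 0, 0], [0, 0, -8.2]]
    - [0.55, [0, 0, 0], [0, 0, -8.2]]
    - [0.55, [0, 0, 0], [0, 0, -8.2]]
    - [0.55, [0, 0, 0], [0, 0, -8.2]]
    - [0.55, [0, 0, 0], [0, 0, -8.2]]
    - [0.55, [0, 0, 0], [0, 0, -8.2]]
    - [0.55, [0, 0, 0], [0, 0, -8.2]]
    - [0.55, [0, 0, 0], [0, 0, 0]]

```text
clock: 3.75
eef_pos: [0.4491, -0.2057, 0.2417]
tool_rot: [0.0, 0.596, 0.803, -0.0]
force: [0.5, 1.1, -0.7]
gripper_width: 0.45
grasp_force: 0.0
```

```bash
cat >> h.py <<'E'
from scipy.spatial.transform import Rotation as R
def tool():
    s=ctrl.read_state();q=s["tool_rot"];M=R.from_quat([*q[1:],q[0]]).as_matrix();return s,M
def togo(target,yaw_x):   # shift in tool axes (mm) and world yaw error of tool x (deg)
    s,M=tool();y=np.degrees(np.arctan2(M[1,0],M[0,0]))
    print("t",round(s["clock"],2),"pos",np.round(s["eef_pos"],4),"shift mm",np.round(M.T@(np.array(target)-s["eef_pos"])*1000,1),"yaw",round(y,2),"rz",round(-(yaw_x-y),2),"tilt",np.round(M[:,2],4),"F",np.round(s["force"],1),"T",np.round(s["ft_torque"],2),"w",round(s["gripper_width"],3),"g",round(s["grasp_force"],1),"q",np.round(s["joints"],2))
E
python3 - <<'E'
from h import *
togo([.4492,-.2029,.036],106.5)
c=cams.capture("wrist");cv2.imwrite("pics/w1.png",c["frame"][:,:,::-1])
E
```

```text
t 3.75 pos [ 0.4491 -0.2057  0.2417] shift mm [  2.7   0.8 205.7] yaw 106.88 rz 0.38 tilt [ 2.e-04 -2.e-04 -1.e+00] F [ 0.5  1.1 -0.7] T [-0.01 -0.13 -0.05] w 0.45 g 0.0 q [ 0.82  0.07 -0.51  1.78  0.04  1.3   0.6 ]
```

View pics/w1.png

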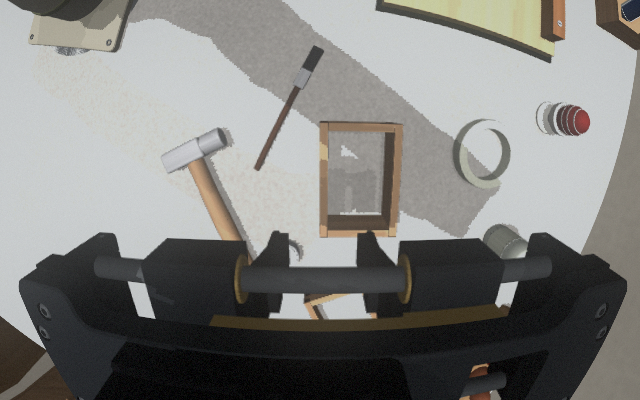

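The wrist view shows the -x wall at column 325, midway between the fingers (272 and 367). The brush at column 260 is clear, so I'm going down.

>>> send_rows:
  steps:
    - [0.55, [0.0025, 0.001, 0.02], [0, 0, 0.4]]
    - [0.55, [0, 0, 0.03], [0, 0, 0]]
    - [0.55, [0, 0, 0.03], [0, 0, 0]]
    - [0.55, [0, 0, 0.03], [0, 0, 0]]
    - [0.55, [0, 0, 0.025], [0, 0, 0]]
    - [0.55, [0, 0, 0.02], [0, 0, 0]]
    - [0.55, [0, 0, 0], [0, 0, 0]]
    - [0.55, [0, 0, 0], [0, 0, 0]]

```text
clock: 4.6
eef_pos: [0.4496, -0.2029, 0.087]
tool_rot: [-0.0, 0.6, 0.8, 0.0]
force: [1.1, -0.5, 0.6]
gripper_width: 0.452
grasp_force: 0.0
```

Run:
```python
from h import *
togo([.4492,-.2029,.036],106.5)
c=cams.capture("wrist");cv2.imwrite("pics/w2.png",c["frame"][:,:,::-1])
```

```text
t 4.6 pos [ 0.4496 -0.2029  0.087 ] shift mm [ 0.1 -0.4 51. ] yaw 106.21 rz -0.29 tilt [ 0.e+00  1.e-04 -1.e+00] F [ 1.1 -0.5  0.6] T [-0.   -0.11  0.02] w 0.452 g 0.0 q [ 0.79  0.24 -0.5   1.95  0.14  0.98  0.51]
```

View pics/w2.png

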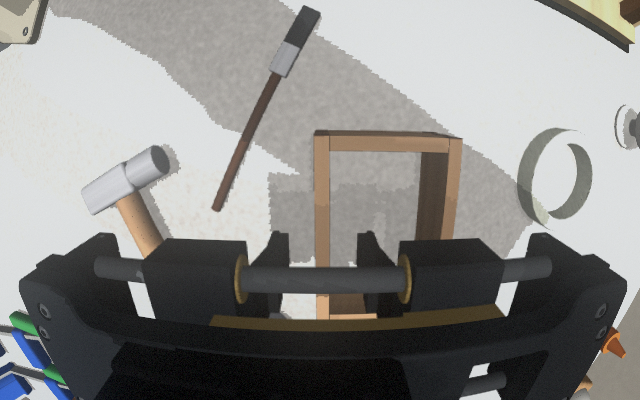

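The wall at column 322 is centred between the fingers and lies parallel to the pads. Now I'll descend and grip.

>>> send_rows:
  steps:
    - [0.55, [0, 0, 0.02], [0, 0, 0]]
    - [0.55, [0, 0, 0.02], [0, 0, 0]]
    - [0.55, [0, 0, 0.011], [0, 0, 0]]
    - [0.55, [0, 0, 0], [0, 0, 0]]
    - [0.8, [0, 0, 0], [0, 0, 0]]
    - [1, [0, 0, 0], [0, 0, 0]]
    - [1, [0, 0, 0], [0, 0, 0]]
    - [1, [0, 0, 0], [0, 0, 0]]
    - [1, [0, 0, 0], [0, 0, 0]]
    - [1, [0, 0, 0], [0, 0, 0]]

```text
clock: 5.65
eef_pos: [0.4496, -0.2031, 0.0359]
tool_rot: [0.0, 0.599, 0.8, -0.0]
force: [-1.3, 0.1, 3.5]
gripper_width: 0.102
grasp_force: 30.0
```

Run:
```python
from h import *
togo([.4492,-.2029,.036],106.5)
```

```text
t 5.65 pos [ 0.4496 -0.2031  0.0359] shift mm [ 0.3 -0.3 -0.1] yaw 106.34 rz -0.16 tilt [ 4.e-04 -4.e-04 -1.e+00] F [-1.3  0.1  3.5] T [0.06 0.08 0.07] w 0.102 g 30.0 q [ 0.77  0.32 -0.49  1.99  0.19  0.88  0.47]
```

>>> send_rows:
  steps:
    - [1, [0, 0, -0.005], [0, 0, 0]]
    - [1, [0, 0, -0.015], [0, 0, 0]]
    - [1, [0, 0, -0.025], [0, 0, 0]]
    - [1, [0, 0, -0.025], [0, 0, 0]]
    - [1, [0, 0, -0.025], [0, 0, 0]]
    - [1, [0, 0, -0.01], [0, 0, 0]]
    - [1, [0.01, 0.006, -0.005], [0, 0, 0]]
    - [1, [0.02, 0.012, 0], [0, 0, 0]]
    - [1, [0.03, 0.018, 0], [0, 0, 0]]
    - [1, [0.035, 0.02, 0], [0, 0, 0]]
    - [1, [0.035, 0.02, 0], [0, 0, 0]]
    - [1, [0.035, 0.02, 0], [0, 0, 0]]

```text
clock: 6.85
eef_pos: [0.4945, -0.0151, 0.1445]
tool_rot: [-0.001, 0.599, 0.801, -0.0]
force: [0.6, -0.1, -1.0]
gripper_width: 0.097
grasp_force: 30.0
```

>>> send_rows:
  steps:
    - [1, [0.035, 0.02, 0], [0, 0, 0]]
    - [1, [0.035, 0.02, 0], [0, 0, 0]]
    - [1, [0.035, 0.02, 0], [0, 0, 0]]
    - [1, [0.035, 0.02, 0], [0, 0, 0]]
    - [1, [0.035, 0.02, 0], [0, 0, 0]]
    - [1, [0.02, 0.012, 0], [0, 0, 0]]
    - [1, [0.01, 0.006, 0], [0, 0, 0]]
    - [1, [0, 0, 0], [0, 0, 2]]
    - [1, [0, 0, 0], [0, 0, 3]]
    - [1, [0, 0, 0], [0, 0, 1.7]]
    - [1, [0, 0, 0], [0, 0, 0]]
    - [1, [0, 0, 0], [0, 0, 0]]

```text
clock: 8.05
eef_pos: [0.5505, 0.2119, 0.1453]
tool_rot: [0.0, 0.645, 0.764, -0.0]
force: [-0.9, -0.3, -0.1]
gripper_width: 0.1
grasp_force: 30.0
```

Run:
```python
from h import *
togo([.5545,.2132,.056],99.65)
for n in("top","scene"):
    c=cams.capture(n);cv2.imwrite(f"pics/{n}3.png",c["frame"][:,:,::-1])
    for q in cams.trace("deep_frame",c)[:1]:
        P,_,_=pts(c,q["pixels"]);print(n,q["p"],len(P),np.round(np.percentile(P,[2,50,98],axis=0),3).tolist())
        z=np.percentile(P[:,2],90);Q=P[abs(P[:,2]-z)<.012];print(z,cv2.minAreaRect((Q[:,:2]*1000).astype(np.float32)))
```

```text
t 8.05 pos [0.5505 0.2119 0.1453] shift mm [ 0.6  4.2 89.3] yaw 99.68 rz 0.03 tilt [-3.e-04 -5.e-04 -1.e+00] F [-0.9 -0.3 -0.1] T [ 0.02 -0.13  0.01] w 0.1 g 30.0 q [ 0.13  0.42 -0.72  1.65  0.29  1.19 -0.49]
top 0.97 1713 [[0.549, 0.147, 0.11], [0.615, 0.168, 0.152], [0.641, 0.268, 0.166]]
0.1645947892562957 ((590.8895263671875, 209.71646118164062), (91.21440887451172, 114.08223724365234), 9.884979248046875)
scene 0.65 2357 [[0.553, 0.148, 0.113], [0.625, 0.188, 0.147], [0.645, 0.284, 0.167]]
0.16510940812822325 ((591.2607421875, 217.6592254638672), (91.45095825195312, 131.64434814453125), 9.782421112060547)
```

View pics/scene3.png

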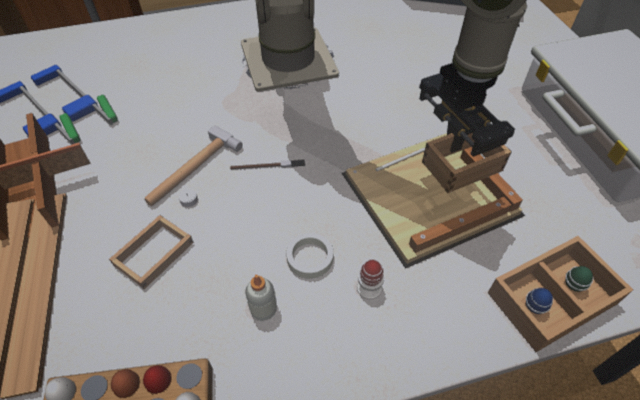

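The frame is held level above the board at about (465,160) in the scene image, aligned at yaw 9.8°, and about 19 and 16 mm short of the two fences. Lowering it now.

>>> send_rows:
  steps:
    - [1, [0, 0, 0.01], [0, 0, 0]]
    - [1, [0, 0, 0.02], [0, 0, 0]]
    - [1, [0, 0, 0.025], [0, 0, 0]]
    - [1, [0, 0, 0.02], [0, 0, 0]]
    - [1, [0, 0, 0.01], [0, 0, 0]]
    - [1, [0, 0, 0.003], [0, 0, 0]]
    - [1, [0, 0, 0], [0, 0, 0]]
    - [1, [0, 0, 0], [0, 0, 0]]
    - [1, [0, 0, 0], [0, 0, 0]]

```text
clock: 9.15
eef_pos: [0.5512, 0.2126, 0.0585]
tool_rot: [0.0, 0.645, 0.764, 0.001]
force: [-0.3, 0.1, -1.1]
gripper_width: 0.1
grasp_force: 30.0
```

>>> send_rows:
  steps:
    - [1, [0, 0, 0.001], [0, 0, 0]]
    - [1, [0, 0, 0.001], [0, 0, 0]]
    - [1, [0, 0, 0.0005], [0, 0, 0]]
    - [1, [0, 0, 0], [0, 0, 0]]
    - [1, [0, 0, 0], [0, 0, 0]]

```text
clock: 9.65
eef_pos: [0.5506, 0.2123, 0.055]
tool_rot: [0.0, 0.645, 0.764, -0.0]
force: [-0.1, -0.1, -0.7]
gripper_width: 0.099
grasp_force: 30.0
```

>>> send_rows:
  steps:
    - [1, [0, 0, 0.0005], [0, 0, 0]]
    - [1, [0, 0, 0.0005], [0, 0, 0]]
    - [1, [0, 0, 0], [0, 0, 0]]
    - [1, [0, 0, 0], [0, 0, 0]]

```text
clock: 10.05
eef_pos: [0.5506, 0.2123, 0.054]
tool_rot: [0.0, 0.645, 0.764, -0.0]
force: [-0.3, 0.1, -1.1]
gripper_width: 0.101
grasp_force: 30.0
```

>>> send_rows:
  steps:
    - [1, [0, 0, 0.0005], [0, 0, 0]]
    - [1, [0, 0, 0], [0, 0, 0]]
    - [1, [0, 0, 0], [0, 0, 0]]

```text
clock: 10.35
eef_pos: [0.5507, 0.2124, 0.054]
tool_rot: [0.0, 0.645, 0.764, 0.0]
force: [-3.3, -1.6, 5.9]
gripper_width: 0.096
grasp_force: 30.0
```

The frame is on the board at about 6 N. Now sliding it toward the long fence.

>>> send_rows:
  steps:
    - [1, [0, 0.003, 0], [0, 0, 0]]
    - [1, [0, 0.004, 0], [0, 0, 0]]
    - [1, [0, 0.004, 0], [0, 0, 0]]
    - [1, [0, 0.003, 0], [0, 0, 0]]
    - [1, [0, 0, 0], [0, 0, 0]]
    - [1, [0, 0, 0], [0, 0, 0]]

```text
clock: 10.95
eef_pos: [0.565, 0.215, 0.0539]
tool_rot: [0.0, 0.645, 0.764, 0.001]
force: [1.2, 0.8, 3.1]
gripper_width: 0.105
grasp_force: 30.0
```

>>> send_rows:
  steps:
    - [1, [0.003, 0, 0], [0, 0, 0]]
    - [1, [0.004, 0, 0], [0, 0, 0]]
    - [1, [0.003, 0, 0], [0, 0, 0]]
    - [1, [0.001, 0, 0], [0, 0, 0]]
    - [1, [0, 0, 0], [0, 0, 0]]
    - [1, [0, 0, 0], [0, 0, 0]]

```text
clock: 11.55
eef_pos: [0.563, 0.2253, 0.0539]
tool_rot: [0.0, 0.645, 0.764, 0.0]
force: [1.2, -0.8, 5.8]
gripper_width: 0.103
grasp_force: 30.0
```

Run:
```python
from h import *
togo([.5668,.2305,.054],99.65)
```

```text
t 11.55 pos [0.563  0.2253 0.0539] shift mm [ 4.4  4.7 -0.1] yaw 99.63 rz -0.02 tilt [ 9.e-04 -2.e-04 -1.e+00] F [ 1.2 -0.8  5.8] T [-0.25 -0.15 -0.04] w 0.103 g 30.0 q [ 0.06  0.55 -0.67  1.68  0.39  1.05 -0.56]
```

>>> send_rows:
  steps:
    - [1, [0, 0.001, 0], [0, 0, 0]]
    - [1, [0, 0.001, 0], [0, 0, 0]]
    - [1, [0, 0.001, 0], [0, 0, 0]]
    - [1, [0, 0, 0], [0, 0, 0]]
    - [1, [0, 0, 0], [0, 0, 0]]

```text
clock: 12.05
eef_pos: [0.5654, 0.2261, 0.0539]
tool_rot: [0.0, 0.645, 0.764, -0.0]
force: [-2.7, -0.7, 6.8]
gripper_width: 0.1
grasp_force: 30.0
```

>>> send_rows:
  steps:
    - [1, [0, 0.0005, 0], [0, 0, 0]]
    - [1, [0, 0.0005, 0], [0, 0, 0]]
    - [1, [0, 0, 0], [0, 0, 0]]

```text
clock: 12.35
eef_pos: [0.5663, 0.2264, 0.054]
tool_rot: [0.0, 0.645, 0.764, -0.0]
force: [-3.3, -0.1, 7.4]
gripper_width: 0.103
grasp_force: 30.0
```

>>> send_rows:
  steps:
    - [1, [0, 0.0005, 0], [0, 0, 0]]
    - [1, [0, 0, 0], [0, 0, 0]]
    - [1, [0, 0, 0], [0, 0, 0]]

```text
clock: 12.65
eef_pos: [0.5667, 0.2265, 0.0539]
tool_rot: [-0.0, 0.645, 0.764, -0.0]
force: [-3.9, -0.5, 8.4]
gripper_width: 0.101
grasp_force: 30.0
```

>>> send_rows:
  steps:
    - [1, [0, 0.0005, 0], [0, 0, 0]]
    - [1, [0, 0.0005, 0], [0, 0, 0]]
    - [1, [0, 0, 0], [0, 0, 0]]
    - [1, [0, 0, 0], [0, 0, 0]]

```text
clock: 13.05
eef_pos: [0.5677, 0.2267, 0.054]
tool_rot: [-0.0, 0.645, 0.764, -0.0]
force: [-3.4, -0.4, 7.8]
gripper_width: 0.1
grasp_force: 30.0
```

>>> send_rows:
  steps:
    - [1, [0, 0.0005, 0], [0, 0, 0]]
    - [1, [0, 0.0005, 0], [0, 0, 0]]
    - [1, [0, 0, 0], [0, 0, 0]]
    - [1, [0, 0, 0], [0, 0, 0]]

```text
clock: 13.45
eef_pos: [0.5683, 0.2268, 0.0539]
tool_rot: [-0.0, 0.645, 0.764, -0.0]
force: [-5.3, -1.3, 8.7]
gripper_width: 0.101
grasp_force: 30.0
```

Run:
```python
from h import *
togo([.5668,.2305,.054],99.65)
```

```text
t 13.45 pos [0.5683 0.2268 0.0539] shift mm [ 3.9 -0.8 -0.1] yaw 99.67 rz 0.02 tilt [-9.e-04 -5.e-04 -1.e+00] F [-5.3 -1.3  8.7] T [-0.31  0.89 -0.01] w 0.101 g 30.0 q [ 0.06  0.56 -0.66  1.66  0.39  1.05 -0.56]
```

>>> send_rows:
  steps:
    - [1, [0, 0.0005, 0], [0, 0, 0]]
    - [1, [0, 0, 0], [0, 0, 0]]
    - [1, [0, 0, 0], [0, 0, 0]]
    - [1, [0, 0, 0], [0, 0, 0]]

```text
clock: 13.85
eef_pos: [0.5683, 0.2269, 0.0539]
tool_rot: [-0.0, 0.645, 0.764, -0.001]
force: [-7.0, -1.8, 12.1]
gripper_width: 0.101
grasp_force: 30.0
```

>>> send_rows:
  steps:
    - [1, [0.001, 0, 0], [0, 0, 0]]
    - [1, [0.001, 0, 0], [0, 0, 0]]
    - [1, [0.001, 0, 0], [0, 0, 0]]
    - [1, [0, 0, 0], [0, 0, 0]]
    - [1, [0, 0, 0], [0, 0, 0]]

```text
clock: 14.35
eef_pos: [0.5683, 0.2271, 0.0539]
tool_rot: [0.001, 0.646, 0.764, -0.002]
force: [-10.0, -10.6, 16.4]
gripper_width: 0.103
grasp_force: 30.0
```

Run:
```python
from h import *
togo([.5668,.2305,.054],99.65)
```

```text
t 14.35 pos [0.5683 0.2271 0.0539] shift mm [ 3.7 -1.  -0.1] yaw 99.56 rz -0.09 tilt [-0.0019 -0.0046 -1.    ] F [-10.  -10.6  16.4] T [-2.1   1.67  0.02] w 0.103 g 30.0 q [ 0.05  0.57 -0.66  1.66  0.39  1.06 -0.56]
```

Run:
```python
from h import *
yaw=np.radians(9.65);J=np.array([.560,.1837]);Rj=np.array([[np.cos(yaw),np.sin(yaw)],[-np.sin(yaw),np.cos(yaw)]])
ims=[]
for n in("top","scene"):
    c=cams.capture(n)
    P,_,_=pts(c,cams.trace("deep_frame",c)[0]["pixels"]);Q=P[(P[:,2]>.066)&(P[:,2]<.08)]
    r=cv2.minAreaRect((Q[:,:2]*1000).astype(np.float32));print(n,r,"z",np.percentile(Q[:,2],[5,50,95]))
    L=(Q[:,:2]-J)@Rj.T*1000;print("jig frame top ext",np.percentile(L,[.5,99.5],axis=0).round(1).tolist())
    for t in("fence_short","fence_long"):
        P,_,_=pts(c,cams.trace(t,c)[0]["pixels"]);P=P[(P[:,2]>.043)&(P[:,2]<.053)];L=(P[:,:2]-J)@Rj.T*1000;print(t,np.percentile(L,[1,99],axis=0).round(1).tolist())
    a=c["frame"]; u0,v0=((80,110) if n=="top" else (330,80))
    ims.append(cv2.resize(a[v0:v0+150,u0:u0+200,::-1],None,fx=4,fy=4,interpolation=cv2.INTER_CUBIC))
cv2.imwrite("pics/c4.png",ims[0]);cv2.imwrite("pics/c5.png",ims[1])
```

```text
Traceback (most recent call last):
IndexError: list index out of range
```

```bash
cat > look.py <<'E'
from h import *
import sys
yaw=np.radians(9.65);J=np.array([.560,.1837]);Rj=np.array([[np.cos(yaw),np.sin(yaw)],[-np.sin(yaw),np.cos(yaw)]])
for n in("top","scene"):
    c=cams.capture(n);P,_,_=pts(c);L=np.c_[(P[:,:2]-J)@Rj.T*1000,P[:,2]]
    m=(abs(L[:,0])<140)&(abs(L[:,1])<150);L=L[m]
    def band(lo,hi,x0,x1,y0,y1):
        s=L[(L[:,2]>lo)&(L[:,2]<hi)&(L[:,0]>x0)&(L[:,0]<x1)&(L[:,1]>y0)&(L[:,1]<y1)]
        return len(s),np.percentile(s,[1,50,99],axis=0).round(3).tolist() if len(s) else None
    print(n,"+x wall",band(.067,.08,75,115,-60,140));print(" -y wall",band(.067,.08,30,115,-60,0));print(" +y wall",band(.067,.08,30,115,85,140))
    print(" fence short",band(.043,.052,-50,130,95,145));print(" fence long",band(.043,.052,96,135,-125,-40))
    u0,v0=((80,110) if n=="top" else (370,80))
    cv2.imwrite(f"pics/{sys.argv[1]}{n}.png",cv2.resize(c["frame"][v0:v0+150,u0:u0+200,::-1],None,fx=4,fy=4,interpolation=cv2.INTER_CUBIC))
E
python3 look.py a
```

```text
top +x wall (265, [[76.241, -24.245, 0.067], [93.357, 11.061, 0.073], [100.083, 81.664, 0.075]])
 -y wall (221, [[31.334, -24.312, 0.067], [72.299, -19.326, 0.072], [99.808, -1.556, 0.075]])
 +y wall (0, None)
 fence short (84, [[-34.458, 96.409, 0.046], [-20.963, 127.791, 0.048], [113.893, 133.687, 0.05]])
 fence long (449, [[99.622, -119.408, 0.044], [110.813, -80.169, 0.047], [123.309, -40.946, 0.05]])
scene +x wall (396, [[76.182, -25.009, 0.067], [96.734, 33.054, 0.073], [101.771, 105.334, 0.076]])
 -y wall (227, [[31.29, -25.847, 0.067], [74.388, -20.448, 0.073], [101.236, -2.194, 0.076]])
 +y wall (78, [[31.091, 85.677, 0.067], [95.332, 97.893, 0.073], [101.542, 106.533, 0.076]])
 fence short (265, [[68.721, 95.507, 0.043], [108.805, 118.615, 0.048], [125.114, 133.76, 0.052]])
 fence long (477, [[100.542, -120.167, 0.043], [113.961, -81.049, 0.048], [125.214, -40.827, 0.051]])
```

View pics/ascene.png

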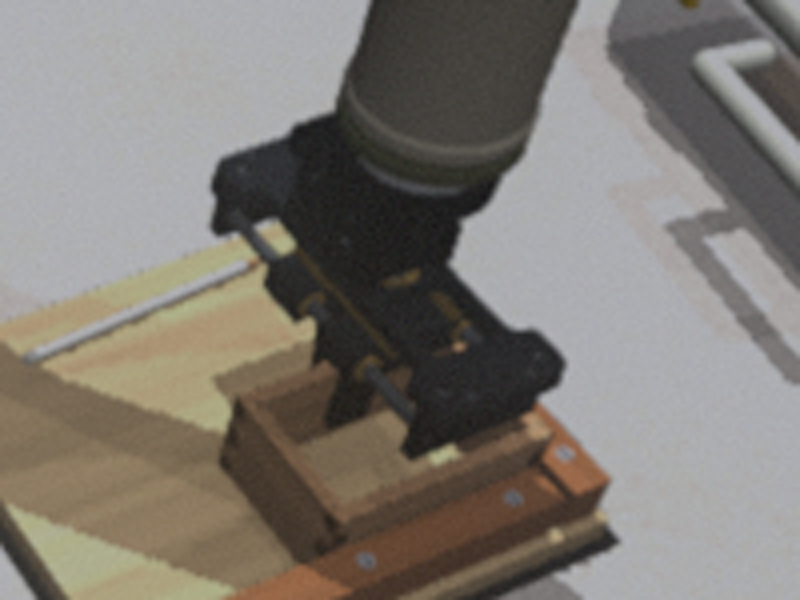

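The scene crop shows the frame bearing on the long fence (x about 100) but about 4 mm short of the short fence. It is sticking under too much down-force (16 N). I'll ease off the down and sideways pressure.

>>> send_rows:
  steps:
    - [1, [0, -0.0005, -0.0005], [0, 0, 0]]
    - [1, [0, -0.0005, -0.0005], [0, 0, 0]]
    - [1, [0, 0, 0], [0, 0, 0]]
    - [1, [0, 0, 0], [0, 0, 0]]

```text
clock: 14.95
eef_pos: [0.5677, 0.2296, 0.0542]
tool_rot: [-0.0, 0.645, 0.764, -0.0]
force: [-0.0, -0.5, -0.9]
gripper_width: 0.099
grasp_force: 30.0
```

Run:
```python
from h import *
togo([.5668,.2305,.054],99.65)
```

```text
t 14.95 pos [0.5677 0.2296 0.0542] shift mm [ 1.  -0.8  0.2] yaw 99.66 rz 0.01 tilt [-4.e-04  0.e+00 -1.e+00] F [-0.  -0.5 -0.9] T [-0.02 -0.1   0.05] w 0.099 g 30.0 q [ 0.05  0.57 -0.66  1.66  0.39  1.05 -0.56]
```

It's free now and moved 2.5 mm. I'll continue gently along y.

>>> send_rows:
  steps:
    - [1, [0.0005, 0, 0], [0, 0, 0]]
    - [1, [0.0005, 0, 0], [0, 0, 0]]
    - [1, [0, 0, 0], [0, 0, 0]]
    - [1, [0, 0, 0], [0, 0, 0]]

```text
clock: 15.35
eef_pos: [0.5677, 0.2306, 0.0544]
tool_rot: [-0.0, 0.645, 0.764, -0.0]
force: [-0.4, -0.1, -1.7]
gripper_width: 0.099
grasp_force: 30.0
```

>>> send_rows:
  steps:
    - [1, [0.0005, 0, 0], [0, 0, 0]]
    - [1, [0, 0, 0], [0, 0, 0]]
    - [1, [0, 0, 0], [0, 0, 0]]

```text
clock: 15.65
eef_pos: [0.5676, 0.231, 0.0545]
tool_rot: [-0.0, 0.645, 0.764, -0.0]
force: [-0.6, -0.1, -1.3]
gripper_width: 0.1
grasp_force: 30.0
```

>>> send_rows:
  steps:
    - [1, [0.0005, 0, 0], [0, 0, 0]]
    - [1, [0, 0, 0], [0, 0, 0]]
    - [1, [0, 0, 0], [0, 0, 0]]

```text
clock: 15.95
eef_pos: [0.5676, 0.231, 0.0544]
tool_rot: [0.0, 0.645, 0.764, -0.0]
force: [-1.2, -2.5, -0.0]
gripper_width: 0.104
grasp_force: 30.0
```

>>> send_rows:
  steps:
    - [1, [0, 0, 0.0005], [0, 0, 0]]
    - [1, [0, 0, 0], [0, 0, 0]]
    - [1, [0, 0, 0], [0, 0, 0]]

```text
clock: 16.25
eef_pos: [0.5676, 0.231, 0.054]
tool_rot: [0.0, 0.645, 0.764, -0.0]
force: [-2.4, -4.2, 0.7]
gripper_width: 0.097
grasp_force: 30.0
```

>>> send_rows:
  steps:
    - [1, [0.0005, 0.0005, 0], [0, 0, 0]]
    - [1, [0, 0.0005, 0], [0, 0, 0]]
    - [1, [0, 0, 0], [0, 0, 0]]
    - [1, [0, 0, 0], [0, 0, 0]]

```text
clock: 16.65
eef_pos: [0.5677, 0.2311, 0.054]
tool_rot: [-0.0, 0.645, 0.764, -0.002]
force: [-7.2, -7.2, 7.1]
gripper_width: 0.102
grasp_force: 30.0
```

```bash
python3 - <<'E'
from h import *
togo([.5668,.2305,.054],99.65)
E
python3 look.py b
```

```text
t 16.65 pos [0.5677 0.2311 0.054 ] shift mm [-0.4 -0.9 -0. ] yaw 99.63 rz -0.02 tilt [-0.0021 -0.0023 -1.    ] F [-7.2 -7.2  7.1] T [-1.67  1.52 -0.05] w 0.102 g 30.0 q [ 0.05  0.57 -0.66  1.65  0.39  1.06 -0.56]
top +x wall (260, [[76.392, -20.15, 0.068], [93.472, 12.952, 0.072], [100.035, 86.037, 0.075]])
 -y wall (211, [[30.894, -20.605, 0.068], [70.021, -15.677, 0.072], [99.465, -1.225, 0.075]])
 +y wall (6, [[93.509, 85.147, 0.072], [96.769, 86.065, 0.073], [99.493, 88.023, 0.074]])
 fence short (55, [[-31.8, 95.992, 0.046], [-19.979, 128.42, 0.048], [114.302, 134.13, 0.051]])
 fence long (452, [[99.534, -119.303, 0.043], [110.964, -80.069, 0.047], [123.878, -41.366, 0.05]])
scene +x wall (388, [[76.465, -20.378, 0.067], [96.6, 36.982, 0.073], [101.71, 108.644, 0.077]])
 -y wall (214, [[31.746, -20.993, 0.068], [73.519, -16.465, 0.073], [101.643, -1.588, 0.077]])
 +y wall (83, [[31.015, 86.321, 0.068], [95.431, 100.568, 0.073], [101.374, 110.816, 0.076]])
 fence short (228, [[70.634, 95.61, 0.043], [109.696, 117.793, 0.048], [125.136, 134.155, 0.051]])
 fence long (474, [[100.944, -120.236, 0.043], [113.984, -82.421, 0.048], [125.343, -40.795, 0.052]])
```

>>> send_rows:
  steps:
    - [1, [0.0005, 0, 0], [0, 0, 0]]
    - [1, [0.0005, 0, 0], [0, 0, 0]]
    - [1, [0, 0, 0], [0, 0, 0]]
    - [1, [0, 0, 0], [0, 0, 0]]
    - [1, [0, 0, 0], [0, 0, 0]]
    - [1, [0, 0, 0], [0, 0, 0]]

```text
clock: 17.35
eef_pos: [0.5677, 0.2311, 0.054]
tool_rot: [0.0, 0.646, 0.764, -0.002]
force: [-9.3, -11.8, 9.0]
gripper_width: 0.1
grasp_force: 30.0
```

```bash
python3 - <<'E'
from h import *
togo([.5668,.2305,.054],99.65)
E
python3 look.py c | grep -E "wall"
```

```text
t 17.35 pos [0.5677 0.2311 0.054 ] shift mm [-0.4 -1.  -0. ] yaw 99.59 rz -0.06 tilt [-0.0022 -0.0036 -1.    ] F [ -9.3 -11.8   9. ] T [-2.27  1.7   0.03] w 0.1 g 30.0 q [ 0.05  0.57 -0.66  1.65  0.39  1.06 -0.57]
top +x wall (259, [[76.446, -20.175, 0.068], [93.613, 15.034, 0.072], [99.875, 86.098, 0.075]])
 -y wall (210, [[30.849, -20.465, 0.067], [69.782, -15.664, 0.072], [99.331, -1.109, 0.075]])
 +y wall (5, [[95.768, 85.378, 0.071], [97.12, 86.282, 0.073], [99.539, 87.088, 0.075]])
scene +x wall (384, [[76.449, -20.679, 0.067], [96.687, 37.181, 0.073], [101.715, 108.663, 0.077]])
 -y wall (210, [[31.304, -21.367, 0.068], [72.623, -16.371, 0.073], [101.461, -1.753, 0.076]])
 +y wall (86, [[30.912, 85.724, 0.068], [95.384, 101.293, 0.073], [101.78, 109.578, 0.077]])
```

View pics/cscene.png

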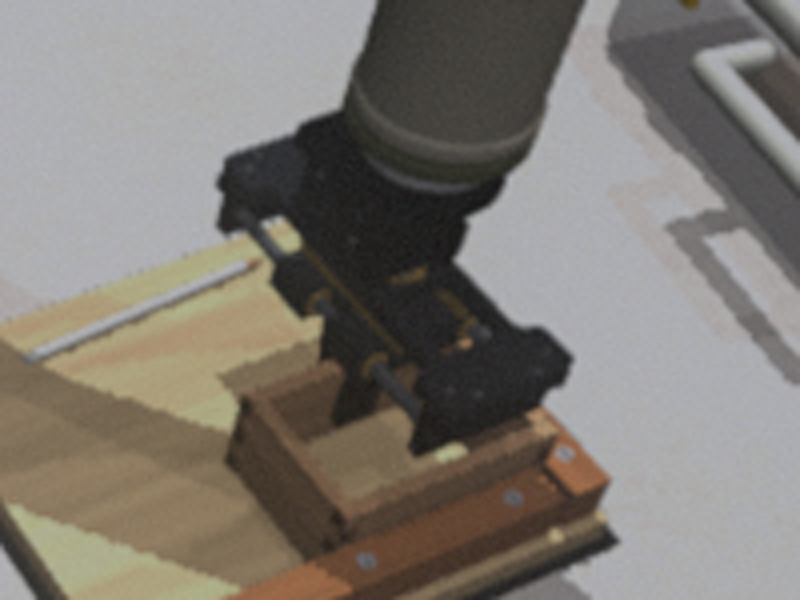

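The crop shows the frame flat on the board and tight in the corner, from y = -20 to 110 and out to x = 100. It presses about 11 N on the long fence side and 10 N on the short fence side, and it is still gripped. The pencil at (140,310) hasn't moved. Handing in.

```bash
python3 -c "
from cell import ctrl
print(ctrl.sign_off())"
```

```text
the job is handed in; nothing more can be done
None
```

The deep frame sits flat on the jig board in the corner, bearing on both fences at about 10 N each, and the gripper still holds it there; I moved nothing else, and the job is handed in (result not reported).

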